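Lock the gasket tray of the kitchen parts organiser with its captive spring screw

ROBOT

A 7-joint arm with a two-finger parallel gripper is mounted at the origin on the work surface. World frame = base frame: x ahead of the robot, y to its left, z up, the work surface at z = 0. Lengths are in m, angles in rad, forces in N, time in s.
With the tool pointing down it reaches from about 0.425 to 0.95 m from the base axis. Payload 4.7 kg.
Tool frame: the origin (TCP) lies on the centre line of the jaws, within the pads' length; the fingertips stand 25 mm ahead of it and the grasp point (between the pads) lies 6 mm ahead of it; z points along the fingers, x is the direction in which the jaws open and shut, and the axes are right-handed (so a half turn about z gives the same grasp; the last joint's range is limited). The gripper opens to 85 mm and grips with 20 to 120 N. Pads are 22 mm wide; open, the fingers measure 114 mm over their backs; the gripper's body (76 mm by 85 mm) begins 54 mm behind the grasp point. The pads swing forward as they close: fully open they stand 13 mm farther back than shut.
Start: joints at [1.104, 0.469, -0.049, 1.532, 0.024, 1.141, -0.082], TCP at [0.286, -0.611, 0.256] pointing down, gripper open.
Joint ranges: [-2.59, 2.59], [-0.33, 1.99], [-1.39, 1.29], [0.1, 2.45], [-1.04, 4.18], [0.21, 1.99], [-2.66, 2.66]. Speed limits (rad/s): [2.57, 2.57, 3.14, 3.14, 3.14, 3.14, 3.14].

INTERFACE

Orientations are given as a unit quaternion [x, y, z, w].
In Python, from bench import env gives the robot as it stands.
- The arm moves only by the shell command python3 -m jog 'ROWS' [OPENING] [FORCE]. ROWS is a JSON object of lists of equal length, an entry for each row: "translation": the shift along the tool's x, y, z in m, a list of three; "twist": the turn about the tool's z in degrees. A call has 1 to 20 rows; each row is the pose to reach, as a shift and turn from the pose measured when the call began, along the tool's axes at that moment; what a row does not reach only later rows make up. A row lasts 1/12 s, in which the tool goes at most 41.7 mm and 7.16 degrees, less where a joint would pass 70% of its speed; a pose out of reach is approached as far as the arm can. A call with a gripper value outside its range is refused whole. OPENING is the closure, from 0 (fully open) to 1 (shut), set as the call begins (- or left out, the last holds). The fingers move at their own pace and stop on an object; FORCE is the grip in N (left out, the last holds). Time passes only in rows, so rows that repeat a pose let the fingers close. It gives the time, the measured TCP pose, the force and the opening at its end, in the units of the state.
- env.read_state(): the state, without advancing time (a new reading comes with each control period).
- env.camera(name): name is "side" or "top"; returns the picture (420x560x3 uint8, blue, green, red); there is no depth.
- env.calibration(name): a dict with "fov_y" (degrees; the focal length in pixels is half the picture's height over the tangent of half this angle, whatever the lens; pixels are square), "cx", "cy" (the principal point, pixels), "xyz" and "orientation" of the camera in the world. Camera axes: x right, y down, z forward; pixel columns grow to the right and rows downward; lengths in m; the calibration is good to about 2 mm. A picture is of the moment at which its call begins. calibration takes no time and is no camera call.
- env.finish_job(): hands the job in, once; it reports no verdict.
The state is a dict: "clock": time; "joint_positions": joint angles; "joint_velocities": joint speeds; "tau": joint torques, N m; "tcp_pos": TCP position; "eef_rot": TCP orientation; "wrist_force": force on the tool from outside, world axes, zero at the start; "ft_torque": the same for the moment, N m; "grip_width": finger opening in m.
Only numpy, scipy, OpenCV 4.12 (cv2) and the standard library are available. Lean on these libraries where they do the work, as an engineer would, in place of code of your own. Each camera call takes 0.05 s, during which the arm holds its last target.

TASK

Push the clear parts organiser's bottom tray fully home, then lock it: draw the red lock knob straight up against its spring until you feel it come up against its stop, so that the thread can catch, and screw it clockwise (seen from above) until it is fully home against its end stop, then let go so that it stays out by itself. Feel your way: the little lock must not be forced, neither by pulling nor by turning nor by pressing. Leave everything else where it stands.

Things in the scene. Friction and masses are not known exactly. Their poses are not given: they have to be found in the camera images.
- organiser: Clear acrylic stepped organiser, fixed. Origin on the shelf surface; x points to its back (away from the robot at yaw 0), y to its left, z up. In its frame, mm: bottom tray in front; second-tier deck (top at z 64) from x 0 to 75, third (top at z 120) from x 75 to 150, both y -60 to 130. The lock stands at the tray's right front corner, its upright axis at x -35, y -115.
- tray_front (a point): Centre of the outer face of the tray's upright white front plate (176 mm wide along the organiser's y, from z 6 to 42 mm high; this point lies 24 mm above the shelf). It faces the organiser's -x. The tray slides level along the organiser's x; push it towards +x. Friction about 2 N.
- tray (a joint): How far the tray stands out of its home place towards the organiser's -x, m: 0 is fully home (a stop), 0.025 to 0.045 at the start.
- knob_grip (a point): Point on the upright axis of the red fluted round lock knob, at the height to grip. Knob 34 mm in diameter, 30 mm tall, grippy, from 20 mm below this point to 10 mm above; free all round. This point is 70 mm above the shelf with the screw down, and rises with it. The lock housing under it is 66 mm across, its flat clear top 44 mm above the shelf.
- stem (a joint): How far the captive screw and knob are drawn up, m: 0 is down. Spring and weight pull down: 4.4 N at 0, plus 0.2 N per mm. Below the thread's mouth (at 7 to 21 mm lift, unknown) a cross pin stops all turning. Only 1.5 mm above it is a firm stop, felt as a rise of some 10 N per mm. Turn at the stop or up to 1 mm below. Once turned 0.4 rad the pin rests on the thread and stays out.
- knob (a joint): How far the knob is turned clockwise seen from above, rad: 0 at the start (a stop the other way), end stop at about 2.3; within 0.2 of that is fully home. On the thread (from about 0.25 rad on) the screw climbs 1.1 mm per rad. Turning needs under 0.1 N m; it can be released and gripped again part way.
- lock_screw: The captive screw with its spring, knob and cross pin: origin on the lock's axis at shelf height (this origin does not rise with it). The pin runs at 14 mm from the axis in the thread.
- lock_housing: The lock's housing with the brass thread and stops inside, fixed to the organiser: origin on the lock's axis at shelf height. A force of more than 25 N between the pin and the thread or its stops (the spring on the thread is 6 to 10 N of it; too strong a pull or push, or more than about 0.3 N m against a stop) spoils the lock.
- weight: Steel regulator weight, 30 mm across, 46 mm tall, on the second tier; origin under its centre. Leave alone.
- valve: Brass safety valve, 26 mm across, 32 mm tall, on the second tier; origin under its centre. Leave alone.
- gasket: Blue silicone ring, 56 mm across, 8 mm thick, on the third tier; origin under its centre. Leave alone.
- kadai_lid: Steel kadai lid with a knob, 224 mm across, 53 mm tall, on the shelf beside the organiser; origin under its centre. Leave alone.
- bowl: Glass bowl, 150 mm across, 60 mm tall, on the shelf on the organiser's other side; origin under its centre. Leave alone.
- spice_jar: Amber glass spice jar, 52 mm across, 95 mm tall; origin under its centre. Leave alone.
- spoon: Spoon lying on the shelf. Leave alone.

How it is judged:
On the way, in this order (a step that is already met when the one before it is completed fails the run):
1. the tray is pushed fully home (value of joint tray below 0.003 m), for 0.2 s.
2. the screw is drawn out and its thread has caught (value of joint knob above 0.4 rad and value of joint stem above 0.006 m), for 0.1 s.
3. the screw is driven fully home (value of joint knob above 2.1 rad and value of joint stem above 0.007 m), for 0.2 s.
At the end, for the whole second after the job is handed in: The tray is home (within 4 mm), the lock knob is turned clockwise to within 0.2 rad of its end stop (2.1 rad or more), and the screw stands drawn out on its thread (7 mm or more), still and released (all of step 3 and value of joint tray below 0.004 m and not (velocity of joint stem above 0.01 m/s) and not (velocity of joint stem below -0.01 m/s) and not (velocity of joint knob above 0.1 rad/s) and not (velocity of joint knob below -0.1 rad/s)); the robot touches nothing.
It fails at once if the lock is forced (over 25 N between its pin and its thread or stops) (contact force between lock_screw and lock_housing above 25 N).
It fails at once if a bystander is disturbed (moved over 20 mm) (distance of any of weight, valve, gasket, kadai_lid, bowl, spice_jar, spoon from where it was at the start of the episode above 0.02 m).
It also fails if it takes over 72 s, if anything falls off the work surface, if the arm or the gripper's body presses on something with over 40 N, if the wrist force passes 120 N, or if a joint passes its speed limit or range.

## Working session

There is one attempt and no reset: what is moved stays moved. The work goes in short steps, Python scripts to look and compute and a shell command to move; the robot and the scene stay as the last step left them, time stands still between calls to the robot, and variables do not carry over. Pictures are saved under pics/ and viewed, and the job is handed in when it is done.

```bash
ls; mkdir -p pics; python3 - <<'E'
from bench import env
import cv2
for n in("side","top"):
    cv2.imwrite(f"pics/{n}0.png",env.camera(n)); print(n,env.calibration(n))
s=env.read_state(); print(s)
E
```

```text
pics
side {'fov_y': 43.518934275314585, 'cx': 286.7287775092799, 'cy': 209.33222895118925, 'xyz': array([-0.12598658, -1.09278116,  1.03539571]), 'orientation': array([ 0.86189554, -0.22659549,  0.12392628, -0.43638612])}
top {'fov_y': 51.78262161065734, 'cx': 278.6587932499792, 'cy': 213.74293585901256, 'xyz': array([ 0.46590339, -0.00373043,  1.15370004]), 'orientation': array([-0.69847796,  0.71521956, -0.01236969,  0.02089273])}
{'clock': 0.1, 'joint_positions': array([ 1.10413146,  0.4693551 , -0.0486249 ,  1.53356904,  0.0240841 ,
        1.14102338, -0.08227988]), 'joint_velocities': array([ 0.00153363, -0.00240241, -0.00137098, -0.00368361,  0.00081472,
        0.00062658, -0.00089094]), 'tau': array([ 6.82523751e-04, -5.11517715e+01, -4.73370531e-02, -2.38391143e+01,
        1.07085257e-02,  4.33764319e-03,  3.40997860e-05]), 'tcp_pos': array([ 0.28597048, -0.61089237,  0.25537255]), 'eef_rot': array([ 8.43794297e-01, -5.36666005e-01, -7.55956970e-04, -4.60272358e-04]), 'wrist_force': array([ 1.0964927 , -0.2077471 , -0.52853598]), 'ft_torque': array([-0.00427481,  0.02942776, -0.0622682 ]), 'grip_width': 0.08541967513629029}
```

View pics/side0.png

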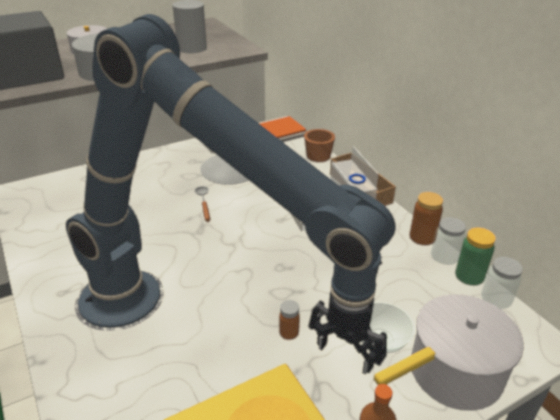

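View pics/top0.png

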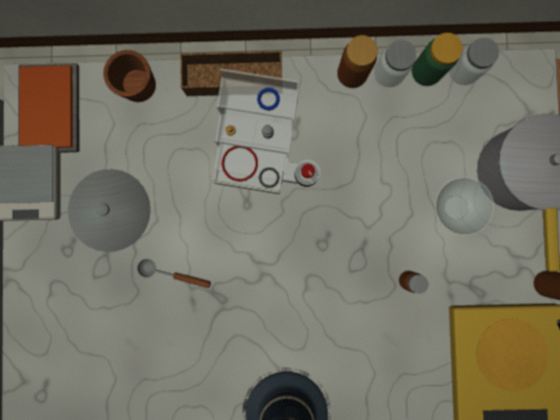

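The top view shows the organiser with the tray at about (250,168), the red knob at about (308,171), and the arm out of the way. I'll enlarge it.

```bash
cat > h.py <<'E'
import numpy as np,cv2
from bench import env
from scipy.spatial.transform import Rotation as R
def ray(n,u,v):
    c=env.calibration(n); f=210/np.tan(np.radians(c['fov_y']/2))
    d=R.from_quat(c['orientation']).apply([(u-c['cx'])/f,(v-c['cy'])/f,1.0]); return np.array(c['xyz']),d
def onz(n,u,v,z):
    o,d=ray(n,u,v); return o+d*(z-o[2])/d[2]
def proj(n,p):
    c=env.calibration(n); f=210/np.tan(np.radians(c['fov_y']/2))
    q=R.from_quat(c['orientation']).inv().apply(np.array(p)-c['xyz']); return q[:2]/q[2]*f+[c['cx'],c['cy']]
E
python3 - <<'E'
from h import *
a=cv2.imread("pics/top0.png")
cv2.imwrite("pics/topz.png",cv2.resize(a[60:205,200:335],None,fx=4,fy=4,interpolation=cv2.INTER_CUBIC))
hsv=cv2.cvtColor(a,cv2.COLOR_BGR2HSV)
m=((hsv[...,0]<8)|(hsv[...,0]>172))&(hsv[...,1]>140)&(hsv[...,2]>60)
m[:,:295]=0;m[:,325:]=0;m[200:]=0;m[:150]=0
ys,xs=np.nonzero(m);print(len(xs),xs.mean(),ys.mean(),xs.min(),xs.max(),ys.min(),ys.max())
print(onz("top",xs.mean(),ys.mean(),.08))
print(proj("top",[0,0,0]),proj("side",[0,0,0]),proj("side",env.read_state()['tcp_pos']))
E
```

```text
118 307.26271186440675 170.11016949152543 302 313 164 176
[ 0.62382024 -0.06525865  0.08      ]
[286.96754663 412.54710623] [119.36240905 297.0609679 ] [343.64914037 354.16688976]
```

View pics/topz.png

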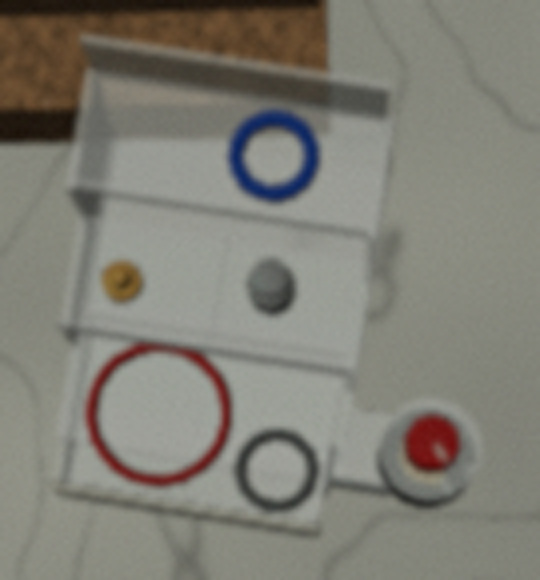

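```bash
python3 - <<'E'
from h import *
for z in(0.0,.044,.08,.12): print(z,onz("top",307,171,z))
g=lambda X,Y,z:onz("top",200+X/4-.4,60+Y/4-.4,z)
L=g(60,489,.042);Rr=g(318,528,.042);print(L,Rr,np.linalg.norm(L-Rr))
d=L-Rr;print("yaw front",np.degrees(np.arctan2(d[1],d[0]))-90)
a=g(72,330,.064);b=g(354,369,.064);d=a-b;print("deck front",a,b,np.linalg.norm(d),np.degrees(np.arctan2(d[1],d[0]))-90)
a=g(72,190,.12);b=g(374,233,.12);d=a-b;print("deck3 front",a,b,np.linalg.norm(d),np.degrees(np.arctan2(d[1],d[0]))-90)
print("housing",g(429,452,.044))
E
python3 - <<'E'
from h import *
a=cv2.imread("pics/top0.png")
z=cv2.resize(a[155:192,290:327],None,fx=16,fy=16,interpolation=cv2.INTER_CUBIC);cv2.imwrite("pics/kz.png",z)
E
```

```text
0.0 [ 0.63320633 -0.06907621  0.        ]
0.044 [ 0.6268257  -0.06658404  0.044     ]
0.08 [ 0.62160519 -0.06454499  0.08      ]
0.12 [ 0.61580462 -0.06227938  0.12      ]
[0.60492705 0.17277387 0.042     ] [0.57552017 0.0065861  0.042     ] 0.16876948313414608
yaw front -10.034601421513912
deck front [0.70364126 0.15995973 0.064     ] [ 0.6740007  -0.01882718  0.064     ] 0.1812272676960716 -9.413282137160635
deck3 front [0.77702964 0.15011283 0.12      ] [ 0.74576713 -0.03214691  0.12      ] 0.18492148975216804 -9.733069891802828
housing [ 0.6226894  -0.06608813  0.044     ]
```

View pics/kz.png

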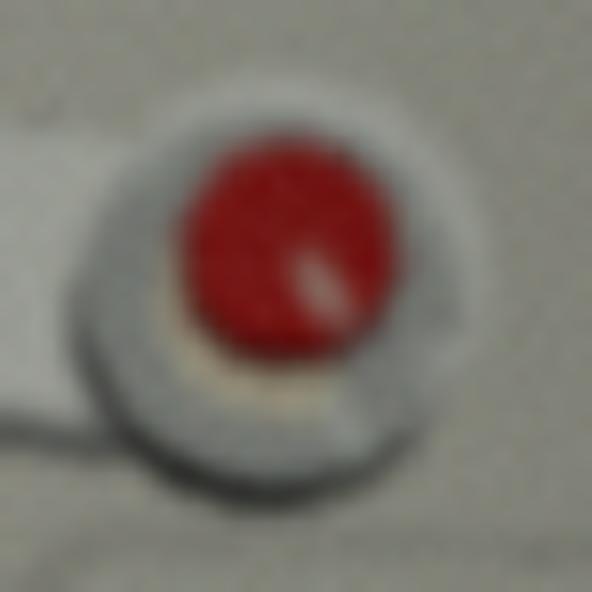

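```bash
python3 -m jog '{"translation":[[-0.01,-0.01,0],[-0.03,-0.03,0],[-0.06,-0.06,0],[-0.09,-0.09,0],[-0.12,-0.12,0],[-0.15,-0.15,0],[-0.18,-0.18,0],[-0.21,-0.21,0],[-0.24,-0.24,0],[-0.27,-0.27,0],[-0.3,-0.3,0],[-0.33,-0.33,0],[-0.36,-0.36,0],[-0.39,-0.39,0],[-0.42,-0.42,0],[-0.45,-0.45,0],[-0.48,-0.48,0],[-0.51,-0.51,0],[-0.525,-0.53,0],[-0.531,-0.536,0]],"twist":[0,2,4,6,8,10,12,14,16,18,20,22,24,26,28,30,32,34,35,35]}' 1 40
python3 - <<'E'
from h import *
for n in("side","top"): cv2.imwrite(f"pics/{n}1.png",env.camera(n))
s=env.read_state(); print(s['clock'],s['tcp_pos'],s['joint_positions'],R.from_quat(s['eef_rot']).as_matrix(),s['wrist_force'],s['ft_torque'])
E
```

```text
clock: 1.77
tcp_pos: [0.5473, 0.1046, 0.2562]
eef_rot: [-0.646, 0.763, 0.002, 0.002]
wrist_force: [0.1, 0.5, 0.7]
grip_width: 0.0004
1.8667 [0.54619561 0.09990684 0.25571514] [ 0.05125892  0.30158168 -0.37920954  1.80435911  0.12296556  1.06015972
 -2.11151618] [[-0.16716172 -0.98592775 -0.00185345]
 [-0.9859271   0.16715688  0.00251732]
 [-0.00217208  0.00224817 -0.99999511]] [ 0.1129011   0.26239645 -1.23968336] [-0.0433864  -0.0361816   0.03951831]
```

View pics/side1.png

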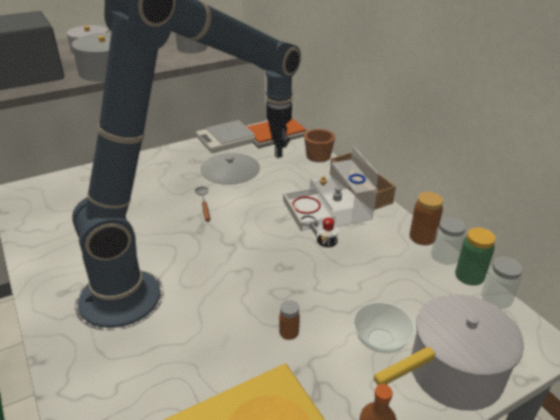

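View pics/top1.png

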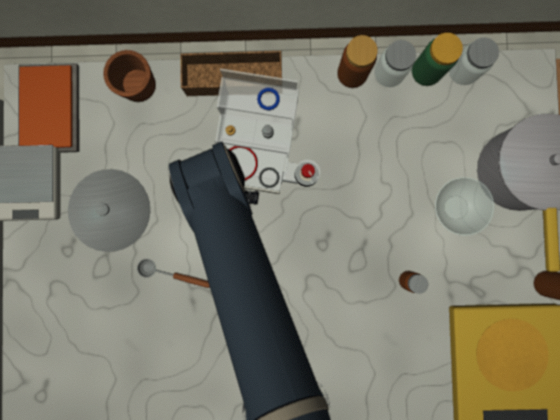

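```bash
python3 - <<'E'
from h import *
a=cv2.imread("pics/side1.png")
cv2.imwrite("pics/sz.png",cv2.resize(a[170:255,270:390],None,fx=6,fy=6,interpolation=cv2.INTER_CUBIC))
for p in([.624,-.066,.080],[.624,-.066,.050],[.624,-.066,.044],[.59,.09,.042],[.59,.09,.006]): print(proj("side",p),(proj("side",p)-[270,170]+.4)*6,proj("top",p))
E
```

```text
[327.43421154 219.36699142] [347.00526921 298.60194855] [307.5581338  170.03108326]
[326.82985573 227.2157907 ] [343.37913437 345.6947442 ] [306.92490238 171.76060846]
[326.71057825 228.76485335] [342.66346948 354.98912009] [306.80233981 172.09535976]
[291.29962473 206.24066858] [130.19774841 219.84401149] [246.68037926 186.80707497]
[291.06919911 215.16212227] [128.81519469 273.37273359] [247.84766551 188.2800243 ]
```

View pics/sz.png

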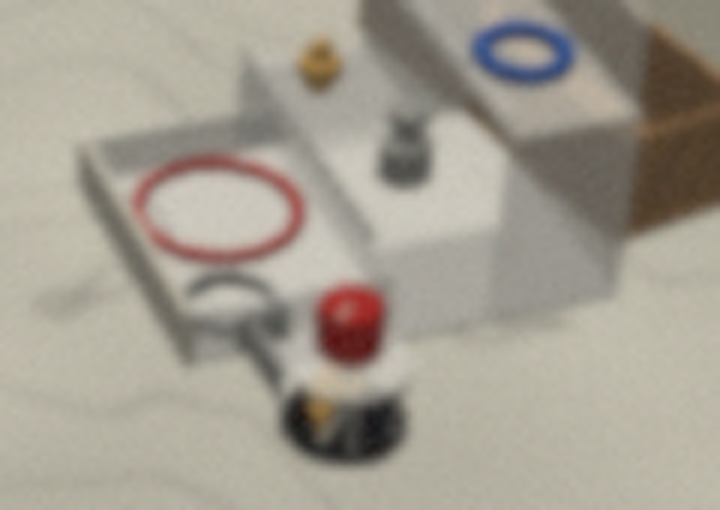

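```bash
python3 -m jog '{"translation":[[0,0,0.02],[0,0,0.05],[0,0,0.08],[0,0,0.11],[0,0,0.14],[0,0,0.17],[0,0,0.19],[0,0,0.205],[0,0,0.214],[0,0,0.217],[0,0,0.217]],"twist":[0,0,0,0,0,0,0,0,0,0,0]}' 1
python3 -m jog '{"translation":[[0,-0.005,0],[0,-0.01,0],[0,-0.016,0],[0,-0.022,0],[0,-0.028,0],[0,-0.034,0],[0,-0.038,0],[0,-0.042,0],[0,-0.045,0],[0,-0.048,0],[0,-0.050,0]],"twist":[0,0,0,0,0,0,0,0,0,0,0]}'
```

```text
clock: 2.78
tcp_pos: [0.5455, 0.0991, 0.0384]
eef_rot: [-0.645, 0.764, 0.002, -0.001]
wrist_force: [0.3, 0.4, 0.2]
grip_width: 0.0001
clock: 3.7
tcp_pos: [0.5948, 0.0904, 0.0381]
eef_rot: [-0.645, 0.764, 0.002, -0.001]
wrist_force: [-1.7, -0.6, 2.2]
grip_width: -0.0
```

```bash
python3 -m jog '{"translation":[[0,-0.003,0],[0,-0.006,0],[0,-0.009,0],[0,-0.012,0],[0,-0.012,0]],"twist":[0,0,0,0,0]}'
python3 -m jog '{"translation":[[0,-0.002,0],[0,-0.004,0],[0,-0.006,0],[0,-0.006,0]],"twist":[0,0,0,0]}'
```

```text
clock: 4.12
tcp_pos: [0.6075, 0.0882, 0.038]
eef_rot: [-0.645, 0.765, 0.001, -0.0]
wrist_force: [0.4, 0.9, 0.1]
grip_width: 0.0001
clock: 4.45
tcp_pos: [0.6129, 0.0872, 0.0379]
eef_rot: [-0.645, 0.765, 0.002, -0.001]
wrist_force: [-4.2, 0.7, 1.7]
grip_width: -0.0002
```

```bash
for i in 1 ; do python3 -m jog '{"translation":[[0,-0.001,0],[0,-0.002,0],[0,-0.003,0]],"twist":[0,0,0]}'; python3 -m jog '{"translation":[[0,-0.001,0],[0,-0.002,0],[0,-0.003,0]],"twist":[0,0,0]}'; done
```

```text
clock: 4.7
tcp_pos: [0.613, 0.0872, 0.0378]
eef_rot: [-0.645, 0.764, 0.004, -0.004]
wrist_force: [-11.4, 1.5, 9.9]
grip_width: 0.0
clock: 4.95
tcp_pos: [0.6131, 0.0873, 0.0378]
eef_rot: [-0.645, 0.764, 0.005, -0.006]
wrist_force: [-12.2, 0.3, 9.3]
grip_width: 0.0001
```

```bash
python3 -m jog '{"translation":[[0,0.01,0],[0,0.03,0],[0,0.05,0],[0,0.05,-0.03],[0,0.05,-0.06],[0,0.05,-0.1],[0,0.06,-0.14],[0,0.08,-0.16],[0,0.08,-0.16]],"twist":[0,0,0,0,0,0,0,0,0]}' 0
python3 - <<'E'
from h import *
a=env.camera("side");cv2.imwrite("pics/side2.png",a)
cv2.imwrite("pics/sz2.png",cv2.resize(a[170:255,270:390],None,fx=6,fy=6,interpolation=cv2.INTER_CUBIC))
s=env.read_state();print(s['joint_positions'],s['tcp_pos'])
E
```

```text
clock: 5.7
tcp_pos: [0.5383, 0.1028, 0.2048]
eef_rot: [-0.646, 0.764, 0.003, -0.002]
wrist_force: [-0.0, -0.3, -0.7]
grip_width: 0.0853
[ 0.04355055  0.34995531 -0.38181403  1.87508511  0.1528539   0.95345987
 -2.14552563] [0.53831856 0.1017568  0.20226144]
```

View pics/sz2.png

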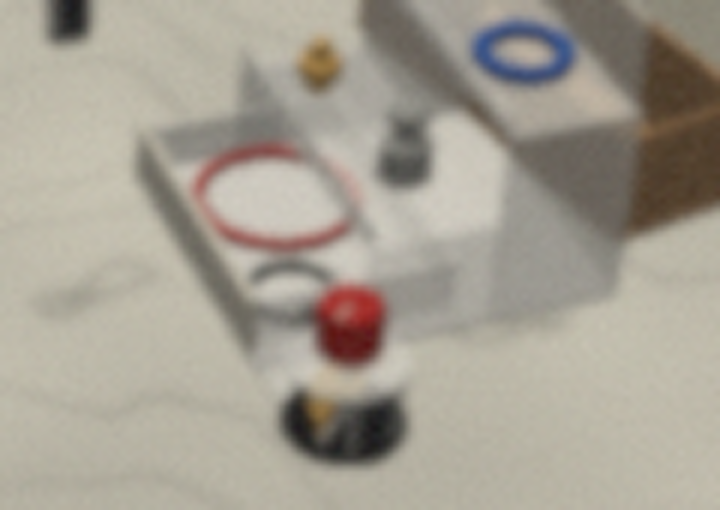

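```bash
python3 - <<'E'
from h import *
from scipy.optimize import least_squares
def tri(pt,ps): return least_squares(lambda p:np.r_[proj("top",p)-pt,proj("side",p)-ps],[.62,-.07,.08]).x
print(tri([307.6,169.75],[328.1,220.3]))
# housing base in side: dark base ellipse centre approx zoom (343,420) z~.0?
print(onz("side",270+343/6-.4,170+415/6-.4,0.005), onz("side",328.1,220.3,.08))
s=env.read_state();M=R.from_quat(s['eef_rot']).as_matrix();t=np.array([.6245,-.067,.16])
print(M.T@(t-s['tcp_pos']), np.degrees(np.arctan2(M[1,0],M[0,0])))
E
```

```text
[ 0.62562726 -0.06654466  0.0761485 ]
[ 0.6259663  -0.06761972  0.005     ] [ 0.62318722 -0.07084984  0.08      ]
[ 0.1519895  -0.11349637  0.04135085] -99.60562595456695
```

```bash
python3 -m jog '{"translation":[[0.01,-0.008,0],[0.02,-0.015,0],[0.035,-0.026,0],[0.05,-0.037,0],[0.065,-0.049,0],[0.08,-0.06,0],[0.095,-0.071,0],[0.11,-0.082,0],[0.125,-0.093,0],[0.14,-0.105,0],[0.148,-0.111,0],[0.152,-0.1135,0],[0.152,-0.1135,0]],"twist":[-7,-14,-21,-28,-35,-42,-49,-56,-63,-70,-77,-84,-91]}' 0
python3 -m jog '{"translation":[[0,0,0],[0,0,0],[0,0,0],[0,0,0],[0,0,0],[0,0,0],[0,0,0],[0,0,0],[0,0,0],[0,0,0],[0,0,0],[0,0,0],[0,0,0]],"twist":[-7,-14,-21,-28,-35,-42,-49,-56,-63,-70,-77,-84,-84]}' 0
python3 - <<'E'
from h import *
s=env.read_state();M=R.from_quat(s['eef_rot']).as_matrix();t=np.array([.625,-.067,.075])
print(s['joint_positions'],s['tcp_pos'],M.T@(t-s['tcp_pos']), np.degrees(np.arctan2(M[1,0],M[0,0])),M[:,2],s['wrist_force'],s['ft_torque'])
E
```

```text
clock: 6.83
tcp_pos: [0.6258, -0.0699, 0.1992]
eef_rot: [0.997, -0.074, -0.005, -0.0]
wrist_force: [-0.2, 1.1, -0.6]
grip_width: 0.0855
clock: 7.92
tcp_pos: [0.6261, -0.0707, 0.1971]
eef_rot: [0.79, 0.613, -0.003, -0.004]
wrist_force: [-0.0, 0.3, -1.0]
grip_width: 0.0852
[ 0.70829646  0.6607511  -0.99456979  1.66260436  0.59006175  1.16140442
  0.87918777] [ 0.62613634 -0.07073174  0.19711619] [ 0.00327745 -0.00071661  0.12213241] 75.59010181035761 [-0.01029973  0.00310385 -0.99994214] [-0.03423207  0.275007   -0.95767712] [-0.01185615  0.0379303   0.05462969]
```

```bash
python3 -m jog '{"translation":[[0.003,-0.001,0.01],[0.003,-0.001,0.03],[0.003,-0.001,0.05],[0.003,-0.001,0.07],[0.003,-0.001,0.085],[0.003,-0.001,0.1],[0.003,-0.001,0.11],[0.003,-0.001,0.118],[0.003,-0.001,0.121],[0.003,-0.001,0.122],[0.003,-0.001,0.122]],"twist":[0,0,0,0,0,0,0,0,0,0,0]}' 0 25
python3 - <<'E'
from h import *
for n in("side","top"):
    a=env.camera(n); b=a[150:270,260:400] if n=="side" else a[120:220,240:380]
    cv2.imwrite(f"pics/{n}3.png",cv2.resize(b,None,fx=5,fy=5,interpolation=cv2.INTER_CUBIC))
s=env.read_state();M=R.from_quat(s['eef_rot']).as_matrix();t=np.array([.625,-.067,.075])
print(s['joint_positions'],s['tcp_pos'],M.T@(t-s['tcp_pos']), np.degrees(np.arctan2(M[1,0],M[0,0])),M[:,2],s['wrist_force'],s['ft_torque'])
E
```

```text
clock: 8.83
tcp_pos: [0.6251, -0.0671, 0.0756]
eef_rot: [0.79, 0.613, -0.003, -0.004]
wrist_force: [-0.1, -0.7, -0.3]
grip_width: 0.0855
[ 0.64108308  0.78494491 -0.89198935  1.75550046  0.72209108  0.97481443
  0.77557928] [ 0.62524965 -0.06711086  0.07601654] [ 4.44105940e-05 -2.60098377e-04  1.01899013e-03] 75.57787857034086 [-0.00865867  0.00301464 -0.99995797] [-0.23040837  0.57009899  0.6840535 ] [0.00350548 0.00021222 0.01788346]
```

View pics/side3.png

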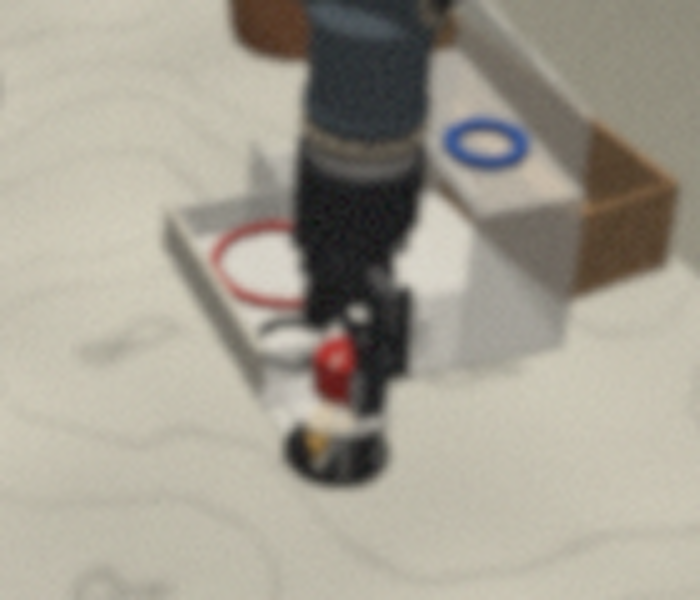

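View pics/top3.png

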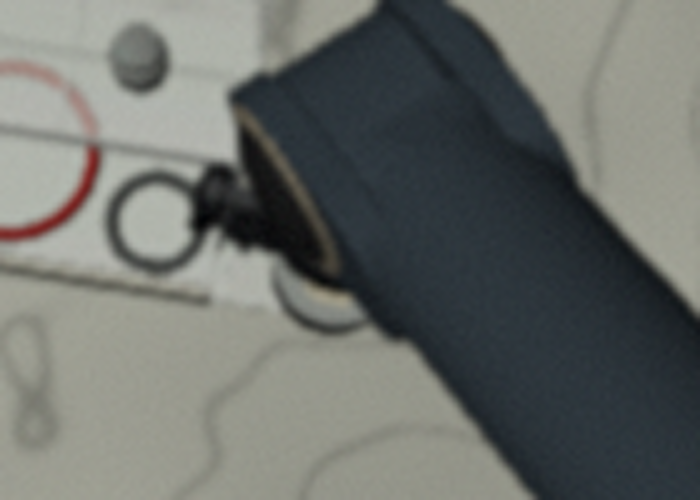

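```bash
python3 -m jog '{"translation":[[0,0,0.001],[0,0,0.001],[0,0,0.001],[0,0,0.001],[0,0,0.001],[0,0,0.001]],"twist":[0,0,0,0,0,0]}' 0.5 25
python3 -m jog '{"translation":[[0,0,0],[0,0,0],[0,0,0],[0,0,0],[0,0,0],[0,0,0]],"twist":[0,0,0,0,0,0]}' 1 25
python3 - <<'E'
from h import *
s=env.read_state();print(s['tcp_pos'],s['wrist_force'],s['ft_torque'],s['grip_width'])
E
```

```text
clock: 9.43
tcp_pos: [0.6253, -0.0671, 0.0751]
eef_rot: [0.79, 0.613, -0.002, -0.004]
wrist_force: [0.7, -0.3, 0.4]
grip_width: 0.0426
clock: 9.93
tcp_pos: [0.625, -0.0687, 0.0756]
eef_rot: [0.791, 0.612, -0.004, -0.003]
wrist_force: [-1.9, -2.9, 5.1]
grip_width: 0.0334
[ 0.62502626 -0.06869941  0.07555183] [-1.92818853 -2.87623456  5.1261672 ] [-0.67997745  0.56132809  0.0665638 ] 0.03337160838851311
```

```bash
python3 -m jog '{"translation":[[0,0,-0.001],[0,0,-0.002],[0,0,-0.003],[0,0,-0.003]],"twist":[0,0,0,0]}'
python3 - <<'E'
from h import *
s=env.read_state();print(s['tcp_pos'],s['wrist_force'],s['ft_torque'],s['grip_width'])
E
```

```text
clock: 10.27
tcp_pos: [0.6248, -0.0688, 0.078]
eef_rot: [0.791, 0.612, -0.004, -0.003]
wrist_force: [0.6, -0.9, -4.9]
grip_width: 0.0333
[ 0.62481184 -0.06879101  0.07803287] [ 0.57276796 -0.89770849 -4.93875783] [ 0.01160753 -0.23137593  0.04666011] 0.03332428446559694
```

```bash
python3 -m jog '{"translation":[[0,0,-0.001],[0,0,-0.002],[0,0,-0.003],[0,0,-0.0035]],"twist":[0,0,0,0]}'|egrep 'tcp|wrist'
python3 -m jog '{"translation":[[0,0,-0.001],[0,0,-0.0015],[0,0,-0.0015]],"twist":[0,0,0]}'|egrep 'tcp|wrist'
python3 -m jog '{"translation":[[0,0,-0.001],[0,0,-0.0015],[0,0,-0.0015]],"twist":[0,0,0]}'|egrep 'tcp|wrist'
```

```text
tcp_pos: [0.6248, -0.0688, 0.0815]
wrist_force: [0.3, -0.6, -6.1]
tcp_pos: [0.6248, -0.0688, 0.0831]
wrist_force: [2.4, -0.3, -5.7]
tcp_pos: [0.6248, -0.0688, 0.0846]
wrist_force: [1.6, -1.2, -6.2]
```

```bash
for i in 1; do python3 -m jog '{"translation":[[0,0,-0.001],[0,0,-0.0015],[0,0,-0.0015]],"twist":[0,0,0]}'|egrep 'tcp|wrist'
python3 -m jog '{"translation":[[0,0,-0.001],[0,0,-0.0015],[0,0,-0.0015]],"twist":[0,0,0]}'|egrep 'tcp|wrist'; done
```

```text
tcp_pos: [0.6248, -0.0688, 0.0862]
wrist_force: [1.6, -1.0, -6.3]
tcp_pos: [0.6246, -0.0688, 0.0871]
wrist_force: [2.7, -0.8, -11.1]
```

```bash
for i in 1; do python3 -m jog '{"translation":[[0,0,-0.001],[0,0,-0.0015],[0,0,-0.0015]],"twist":[0,0,0]}'|egrep 'tcp|wrist'
python3 -m jog '{"translation":[[0,0,-0.001],[0,0,-0.0015],[0,0,-0.0015]],"twist":[0,0,0]}'|egrep 'tcp|wrist'; done
```

```text
tcp_pos: [0.6244, -0.0689, 0.0875]
wrist_force: [4.7, 0.7, -19.0]
tcp_pos: [0.6243, -0.069, 0.0876]
wrist_force: [5.8, 0.4, -22.3]
```

```bash
python3 -m jog '{"translation":[[0,0,0.0005],[0,0,0.001],[0,0,0.001]],"twist":[0,0,0]}'
python3 - <<'E'
from h import *
s=env.read_state();M=R.from_quat(s['eef_rot']).as_matrix();print(s['tcp_pos'],s['wrist_force'],s['ft_torque'],s['grip_width'],np.degrees(np.arctan2(M[1,0],M[0,0])))
E
```

```text
clock: 12.35
tcp_pos: [0.6246, -0.0689, 0.0872]
eef_rot: [0.791, 0.612, -0.004, -0.004]
wrist_force: [3.2, -0.1, -10.6]
grip_width: 0.0334
[ 0.62456591 -0.06887711  0.08716615] [  3.19006194  -0.12992867 -10.58759201] [ 0.14154683 -0.90648435 -0.00977561] 0.03340660787109557 75.52734678461175
```

```bash
cat > st.py <<'E'
from h import *
s=env.read_state();M=R.from_quat(s['eef_rot']).as_matrix();print(round(s['clock'],2),s['tcp_pos'].round(4),s['wrist_force'].round(1),s['ft_torque'].round(2),s['grip_width'].round(4),'turned',np.radians(75.53-np.degrees(np.arctan2(M[1,0],M[0,0]))).round(3),'j',s['joint_positions'][[0,2,6]].round(2))
E
python3 -m jog '{"translation":[[0,0,0.0003],[0,0,0.0003],[0,0,0.0003],[0,0,0.0003]],"twist":[2,4,7,10]}' >/dev/null; python3 st.py
```

```text
Traceback (most recent call last):
  File "st.py", line 2, in <module>
    s=env.read_state();M=R.from_quat(s['eef_rot']).as_matrix();print(round(s['clock'],2),s['tcp_pos'].round(4),s['wrist_force'].round(1),s['ft_torque'].round(2),s['grip_width'].round(4),'turned',np.radians(75.53-np.degrees(np.arctan2(M[1,0],M[0,0]))).round(3),'j',s['joint_positions'][[0,2,6]].round(2))
                                                                                                                                                                 ^^^^^^^^^^^^^^^^^^^^^
AttributeError: 'float' object has no attribute 'round'
```

```bash
sed -i "s/s\['grip_width'\].round(4)/round(s['grip_width'],4)/" st.py; python3 st.py
```

```text
12.68 [ 0.6246 -0.0689  0.0872] [  3.    0.  -13.1] [ 0.19 -0.99  0.08] 0.033 turned 0.177 j [ 0.63 -0.86  0.63]
```

```bash
python3 -m jog '{"translation":[[0,0,0.0003],[0,0,0.0004],[0,0,0.0004],[0,0,0.0004]],"twist":[3,6,9,10]}' >/dev/null; python3 st.py
```

```text
13.02 [ 0.6247 -0.0689  0.0872] [  2.5  -0.1 -11.3] [ 0.14 -0.9   0.  ] 0.0333 turned 0.353 j [ 0.61 -0.82  0.48]
```

```bash
python3 -m jog '{"translation":[[0,0,0.0002],[0,0,0.0002],[0,0,0.0001],[0,0,0.0001],[0,0,0],[0,0,0]],"twist":[4,8,12,16,20,22]}' >/dev/null; python3 st.py
```

```text
13.52 [ 0.6248 -0.069   0.0876] [  3.4  -0.9 -10.3] [-0.01 -0.92  0.12] 0.0333 turned 0.739 j [ 0.55 -0.74  0.15]
```

```bash
python3 -m jog '{"translation":[[0,0,0],[0,0,-0.0001],[0,0,-0.0002],[0,0,-0.0002],[0,0,-0.0003],[0,0,-0.0004],[0,0,-0.0004]],"twist":[4,8,12,16,20,24,26]}' >/dev/null; python3 st.py
python3 -m jog '{"translation":[[0,0,0],[0,0,-0.0001],[0,0,-0.0002],[0,0,-0.0002],[0,0,-0.0003],[0,0,-0.0004],[0,0,-0.0004]],"twist":[4,8,12,16,20,24,26]}' >/dev/null; python3 st.py
```

```text
14.1 [ 0.6248 -0.0692  0.0881] [  2.5  -1.2 -12. ] [-0.26 -1.08  0.05] 0.0328 turned 1.194 j [ 0.48 -0.63 -0.24]
14.68 [ 0.6246 -0.0694  0.0886] [  1.9  -2.  -11.6] [-0.45 -1.02  0.09] 0.0331 turned 1.649 j [ 0.41 -0.52 -0.62]
```

```bash
python3 -m jog '{"translation":[[0,0,0],[0,0,-0.0001],[0,0,-0.0001],[0,0,-0.0002],[0,0,-0.0003],[0,0,-0.0003]],"twist":[4,8,12,16,20,20]}' >/dev/null; python3 st.py
python3 -m jog '{"translation":[[0,0,0],[0,0,-0.0001],[0,0,-0.0001],[0,0,-0.0001]],"twist":[3,6,8,8]}' >/dev/null; python3 st.py
```

```text
15.18 [ 0.6244 -0.0694  0.0891] [  1.7  -2.3 -11.2] [-0.62 -0.95 -0.08] 0.033 turned 1.998 j [ 0.35 -0.43 -0.92]
15.52 [ 0.6243 -0.0694  0.0892] [  1.9  -1.3 -11.5] [-0.62 -0.97 -0.04] 0.0335 turned 2.136 j [ 0.33 -0.4  -1.04]
```

```bash
python3 -m jog '{"translation":[[0,0,0],[0,0,0],[0,0,0]],"twist":[2,4,4]}' >/dev/null; python3 st.py
python3 -m jog '{"translation":[[0,0,0],[0,0,0],[0,0,0]],"twist":[2,3,3]}' >/dev/null; python3 st.py
```

```text
15.77 [ 0.6242 -0.0694  0.0893] [  1.7  -1.2 -10.4] [-0.59 -0.95 -0.08] 0.0331 turned 2.204 j [ 0.32 -0.38 -1.09]
16.02 [ 0.6241 -0.0694  0.0893] [  1.6  -1.8 -11.6] [-0.66 -0.9  -0.03] 0.0335 turned 2.255 j [ 0.31 -0.37 -1.14]
```

```bash
python3 -m jog '{"translation":[[0,0,0],[0,0,0],[0,0,0]],"twist":[2,3,3]}' >/dev/null; python3 st.py
python3 -m jog '{"translation":[[0,0,0],[0,0,0],[0,0,0]],"twist":[1,2,2]}' >/dev/null; python3 st.py
```

```text
16.27 [ 0.6241 -0.0694  0.0894] [  2.   -2.2 -10.1] [-0.64 -0.83  0.02] 0.0331 turned 2.306 j [ 0.3  -0.36 -1.18]
16.52 [ 0.624  -0.0693  0.0894] [  1.4  -1.5 -10.8] [-0.7  -0.77  0.12] 0.0327 turned 2.341 j [ 0.29 -0.35 -1.21]
```

```bash
python3 -m jog '{"translation":[[0,0,0],[0,0,0],[0,0,0]],"twist":[1,2,2]}' >/dev/null; python3 st.py
```

```text
16.77 [ 0.6238 -0.0693  0.0894] [ 1.7 -1.3 -9.7] [-0.66 -0.71  0.25] 0.0332 turned 2.377 j [ 0.29 -0.34 -1.24]
```

```bash
python3 - <<'E'
from h import *
M=R.from_quat(env.read_state()['eef_rot']).as_matrix();print(M[:,2])
E
```

```text
[-0.01083704 -0.00221188 -0.99993883]
```

```bash
python3 -m jog '{"translation":[[0,0,0.0003],[0,0,0.0006],[0,0,0.0006]],"twist":[-1,-1.5,-1.5]}' >/dev/null; python3 st.py
```

```text
17.02 [ 0.624  -0.0693  0.0893] [-0.2 -1.4 -6.1] [-0.62 -0.52  0.21] 0.0333 turned 2.35 j [ 0.29 -0.34 -1.22]
```

```bash
python3 -m jog '{"translation":[[0,0,0.0002],[0,0,0.0004],[0,0,0.0004]],"twist":[-1,-1.5,-1.5]}' >/dev/null; python3 st.py
```

```text
17.27 [ 0.6241 -0.0694  0.0892] [ 0.1 -1.8 -4.8] [-0.57 -0.51  0.08] 0.0332 turned 2.324 j [ 0.29 -0.35 -1.19]
```

Torque has eased off the stop, so I'll open the gripper.

```bash
python3 -m jog '{"translation":[[0,0,0],[0,0,0],[0,0,0],[0,0,0],[0,0,0],[0,0,0]],"twist":[0,0,0,0,0,0]}' 0 >/dev/null; python3 st.py
python3 -m jog '{"translation":[[0,0,-0.005],[0,0,-0.015],[0,0,-0.03],[0,0,-0.05],[0,0,-0.08],[0,0,-0.11],[0,0,-0.14],[0,0,-0.16]],"twist":[0,0,0,0,0,0,0,0]}' 0 >/dev/null; python3 st.py
python3 - <<'E'
from h import *
a=env.camera("side");b=a[150:270,260:400]
cv2.imwrite("pics/side4.png",cv2.resize(b,None,fx=5,fy=5,interpolation=cv2.INTER_CUBIC))
a=env.camera("top");cv2.imwrite("pics/top4.png",a)
E
```

```text
17.77 [ 0.6242 -0.0691  0.0894] [-0.1 -0.4 -0.1] [ 0.04 -0.03  0.04] 0.0853 turned 2.324 j [ 0.29 -0.35 -1.19]
18.43 [ 0.6269 -0.0685  0.2539] [0.3 0.2 0. ] [-0.01 -0.05 -0.  ] 0.0856 turned 2.323 j [ 0.33 -0.4  -1.12]
```

View pics/side4.png

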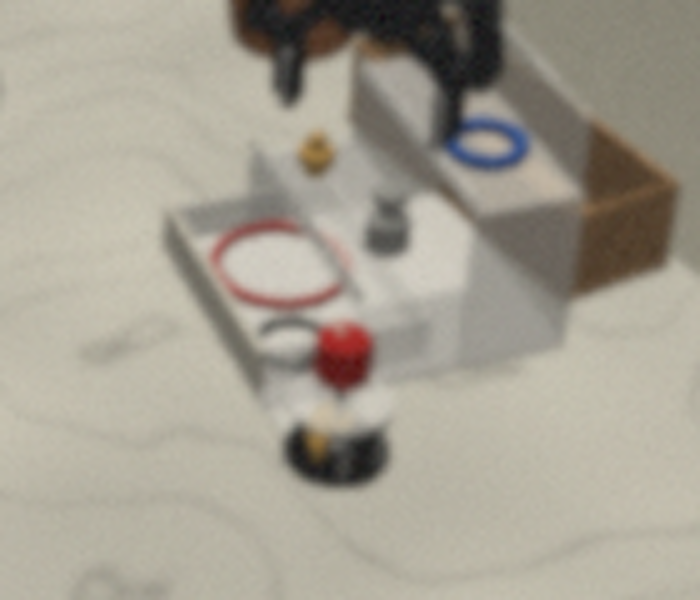

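View pics/top4.png

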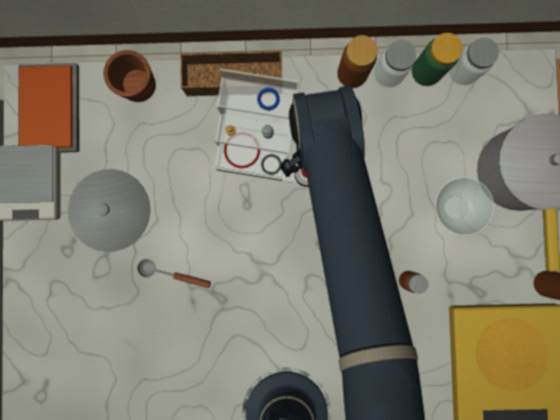

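The side view shows the knob standing up with its stem visible at about (343,355), and the tray flush. I'll move aside and check the knob's pointer mark from the top camera.

```bash
python3 - <<'E'
from h import *
s=env.read_state();M=R.from_quat(s['eef_rot']).as_matrix();t=np.array([.56,-.27,.2539]);print(M.T@(t-s['tcp_pos']))
E
```

```text
[0.13366461 0.16559883 0.00187632]
```

```bash
python3 -m jog '{"translation":[[0.01,0.012,0],[0.03,0.037,0],[0.05,0.062,0],[0.07,0.087,0],[0.09,0.112,0],[0.11,0.137,0],[0.125,0.155,0],[0.134,0.166,0],[0.134,0.166,0]],"twist":[0,0,0,0,0,0,0,0,0]}' 0 >/dev/null; python3 st.py
python3 - <<'E'
from h import *
a=env.camera("top");cv2.imwrite("pics/top5.png",a)
b=cv2.imread("pics/top0.png")
f=lambda a:cv2.resize(a[155:192,290:327],None,fx=10,fy=10,interpolation=cv2.INTER_CUBIC)
cv2.imwrite("pics/kz5.png",np.hstack([f(b),f(a)]))
d=cv2.absdiff(a,b).max(2)>45; d=cv2.morphologyEx(d.astype(np.uint8),cv2.MORPH_OPEN,np.ones((3,3)));
n,l,st,c=cv2.connectedComponentsWithStats(d);print(st[1:][st[1:,4]>12])
E
```

```text
19.28 [ 0.558  -0.2745  0.2553] [ 0.8 -0.1 -0.2] [-0.03 -0.01 -0.01] 0.0855 turned 2.33 j [ 0.64 -0.34 -0.76]
[[  385   130   128   290 19719]
 [  499   141    16    51   643]
 [  224   145    15     8    62]
 [  245   147    11    10    49]
 [  257   150     3     6    18]
 [  221   156     4    13    46]
 [  226   157     7     8    29]
 [  236   162    18     6    57]
 [  252   163     6    11    41]
 [  261   162     3     5    15]
 [  279   162     3     5    15]
 [  266   167     9     4    30]
 [  266   171     8     4    24]
 [  227   174    21     8    77]
 [  266   185     7     3    21]
 [  557   320     3     8    22]
 [  454   402     5    11    48]
 [  484   411    17     9   136]]
```

View pics/kz5.png

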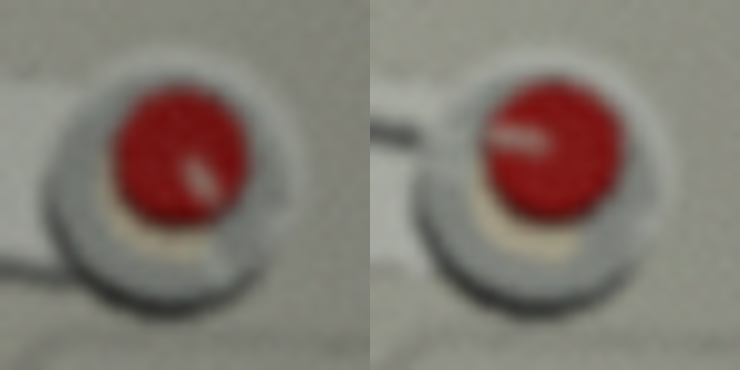

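```bash
python3 -c "
from bench import env
print(env.finish_job())"
```

```text
the job is handed in; nothing more can be done
None
```

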